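# Find the battery tin by its weight

## Robot

A 6-joint arm with a two-finger parallel gripper is mounted at the origin on the work surface. World frame = base frame: x ahead of the robot, y to its left, z up, the work surface at z = 0. Lengths are in mm, angles in rad, forces in N, time in s.
With the tool pointing down it reaches from about 300 to 775 mm from the base axis. Payload 14.6 kg.
Tool frame: the origin (TCP) lies on the centre line of the jaws, within the pads' length; the fingertips stand 8 mm ahead of it and the grasp point (between the pads) lies 11 mm behind it; z points along the fingers, y is the direction in which the jaws open and shut (so a half turn about z gives the same grasp; the last joint's range is limited). The gripper opens to 94 mm and grips with 3 to 60 N. Pads are 16 mm wide; open, the fingers measure 119 mm over their backs; the gripper's body (75 mm by 177 mm) begins 78 mm behind the grasp point.
Start: joints at [-1.29, 0.3, 1.521, -0, 1.321, -0.067], TCP at [187.449, -517.061, 183.846] pointing down, gripper open.
Joint ranges: [-3.03, 3.03], [-0.79, 2.21], [0.23, 2.52], [-1.04, 4.18], [0, 3.07], [-2.55, 2.55]. Speed limits (rad/s): [2.22, 2.22, 2.57, 3.14, 3.14, 3.14].

## Interface

Orientations are given as [roll, pitch, yaw] about the fixed x, y, z axes, in that order (R = Rz(yaw) Ry(pitch) Rx(roll)).
In Python, from cell import read_state, cams, manip gives the robot as it stands.
- The arm moves only by the shell command python3 -m handwheel 'ROWS' [OPENING] [FORCE]. ROWS is JSON, a list of rows, each a list of 4 numbers: the shift along the tool's x, y, z in m, then the turn about the tool's z in degrees. In form: [[dx, dy, dz, turn], ...]. A call has 1 to 5 rows; each row is the pose to reach, as a shift and turn from the pose measured when the call began, along the tool's axes at that moment; what a row does not reach only later rows make up. A row lasts 1/8 s, in which the tool goes at most 62.5 mm and 10.7 degrees, less where a joint would pass 70% of its speed; a pose out of reach is approached as far as the arm can. A call with a gripper value outside its range is refused whole. OPENING is the closure, from 0 (fully open) to 1 (shut), set as the call begins (- or left out, the last holds). The fingers move at their own pace and stop on an object; FORCE is the grip in N (left out, the last holds). Time passes only in rows, so rows that repeat a pose let the fingers close. It gives the time, the measured TCP pose, the force and the opening at its end, in the units of the state.
- read_state(): the state, without advancing time (a new reading comes with each control period).
- cams.camera(name): name is "scene" or "top" or "wrist"; returns the picture (400x640x3 uint8, red, green, blue); there is no depth.
- cams.get_calibration(name): a dict with "vertical_fov" (degrees; the focal length in pixels is half the picture's height over the tangent of half this angle, whatever the lens; pixels are square), "cx", "cy" (the principal point, pixels), "R" (3x3) and "t" (3): a world point X has camera coordinates R X + t. Camera axes: x right, y down, z forward; pixel columns grow to the right and rows downward; lengths in mm; the calibration is good to about 2 mm. A picture is of the moment at which its call begins: read the wrist's pose just before it. get_calibration takes no time and is no camera call; for the wrist camera it gives the pose at the moment of the call.
- manip.sign_off(): hands the job in, once; it reports no verdict.
The state is a dict: "clock": time; "joints": joint angles; "qd": joint speeds; "effort": joint torques, N m; "eef_pos": TCP position; "eef_rot": TCP orientation; "wrist_force": force on the tool from outside, world axes, zero at the start; "moment": the same for the moment, N m; "finger_gap": finger opening in mm.
Only numpy, scipy, OpenCV 4.12 (cv2) and the standard library are available. Lean on these libraries where they do the work, as an engineer would, in place of code of your own. Each camera call takes 0.05 s, during which the arm holds its last target. There are 200 camera calls.

## Task

The silver remote is flat, and of the three identical closed steel tins standing about on the cabinet, the heaviest is the one still full of spare batteries. Heft the tins one at a time to find it by feel, put the two lighter ones away standing upright on the flat top of the bamboo caddy, and finish still holding the heaviest one in the gripper, upright, still and held up well above the lids of the other two. Keep the tins upright, set them down without dropping them, and leave the other things on the cabinet where they are.

Things in the scene. Friction and masses are not known exactly. Their poses are not given: they have to be found in the camera images.
- tin_1_center (a point): centre (half-way up) of one of three identical closed stainless steel tins with screw-top lids: a plain upright cylinder 62 mm in diameter and 75 mm tall, standing on the white cabinet top (z = 0), z axis up. It cannot be told by eye or by name which is heaviest: contents are shuffled from start to start. Grip it across the diameter, 10 N is enough
- tin_2_center (a point): centre (half-way up) of one of three identical closed stainless steel tins with screw-top lids: a plain upright cylinder 62 mm in diameter and 75 mm tall, standing on the white cabinet top (z = 0), z axis up. It cannot be told by eye or by name which is heaviest: contents are shuffled from start to start. Grip it across the diameter, 10 N is enough
- tin_3_center (a point): centre (half-way up) of one of three identical closed stainless steel tins with screw-top lids: a plain upright cylinder 62 mm in diameter and 75 mm tall, standing on the white cabinet top (z = 0), z axis up. It cannot be told by eye or by name which is heaviest: contents are shuffled from start to start. Grip it across the diameter, 10 N is enough
- tin_1: the tin whose centre is point tin_1_center (origin at the centre of its underside). Each tin with its contents weighs 0.14 to 0.39 kg; the heaviest is at least 0.12 kg heavier than either of the others. What is inside is a snug holder that moves less than 3 mm sideways
- tin_2: the tin whose centre is point tin_2_center (origin at the centre of its underside)
- tin_3: the tin whose centre is point tin_3_center (origin at the centre of its underside)
- caddy_top (a point): centre of the flat top board of the bamboo caddy, 95 mm above the cabinet. The board is level, 160 mm (its x) by 330 mm (its y), with a gallery strip 6 mm wide and 8 mm high standing up all round its edge, so 148 x 318 mm is free: room for three tins in a row along y, for example at y = -100, 0 and +100 mm. z axis up; at most about 0.3 rad of yaw
- caddy: the bamboo caddy, fixed to the cabinet: a box 160 x 330 x 95 mm with a sliding door in its +x face (not used); origin at the centre of its underside, same axes as point caddy_top
- remote_silver: bystander, loose: slim silver aluminium remote lying flat, 160 x 36 x 11, length along its x (mm); origin at the centre of its underside
- remote_black: bystander, loose: matte black soundbar remote lying flat, 130 x 38 x 14, length along its x (mm); origin at the centre of its underside
- tealight_glass: bystander, loose: empty clear glass tealight holder, open cup 72 in diameter and 60 tall (mm); origin at the centre of its underside
- plant_pot: bystander, loose: white ceramic pot 84 in diameter and 70 tall with a small succulent, about 95 tall in all (mm); origin at the centre of its underside
- glasses_case: bystander, loose: blue fabric spectacle case, 62 x 155 x 36, length along its y (mm); origin at the centre of its underside
- coasters: bystander, loose: two round cork coasters stuck together in a low stack, 96 in diameter, 10 high (mm); origin at the centre of its underside
- paperback: bystander, loose: paperback book lying flat, 132 x 200 x 20 (mm); origin at the centre of its underside
There are look-alikes about, which are no part of the job. Leave any pink look-alike of the tin_1 alone.

How it is judged:
By the outcome, as a careful person would: the job done as asked, in the order asked, and still so for the second after the job is handed in, while the arm keeps its last pose, push and grip.
It also fails if it takes over 72 s, if anything falls off the work surface, if the arm or the gripper's body presses on something with over 40 N, if the wrist force passes 120 N, or if a joint passes its speed limit or range.

## Working session

There is one attempt and no reset: what is moved stays moved. The work goes in short steps, Python scripts to look and compute and a shell command to move; the robot and the scene stay as the last step left them, time stands still between calls to the robot, and variables do not carry over. Pictures are saved under pics/ and viewed, about 8 in all and at most 12, crops included, and the job is handed in when it is done.

```bash
mkdir -p pics; ls; python3 - <<'E'
from cell import read_state, cams
import cv2, numpy as np
s=read_state(); print(s)
for n in ("scene","top"):
    c=cams.get_calibration(n); print(n,c)
    im=cams.camera(n); cv2.imwrite(f"pics/{n}0.png",cv2.cvtColor(im,cv2.COLOR_RGB2BGR))
E
```

```text
pics
{'clock': 0.0, 'joints': array([-1.28961115e+00,  3.00433630e-01,  1.52159541e+00, -1.22135842e-05,
        1.32067999e+00, -6.66259921e-02]), 'qd': array([-0.00116775,  0.00080356, -0.00099506, -0.00199303, -0.00052047,
        0.00064217]), 'effort': array([-2.28981611e-03, -5.31809413e+01, -3.52736485e+01,  7.07020448e-02,
        2.44333141e-02, -1.24155740e-04]), 'eef_pos': array([ 187.36306599, -516.79680721,  183.30082947]), 'eef_rot': array([-3.14047797e+00, -6.25206801e-05,  3.47814163e-01]), 'wrist_force': array([-0.34439919,  0.19046555, -0.21274969]), 'moment': array([-0.02945608, -0.01921482,  0.01037936]), 'finger_gap': 94.12043431318571}
scene {'vertical_fov': 56.576568780873146, 'cx': 325.1878976529858, 'cy': 196.70610755615536, 'R': array([[ 0.17774432,  0.98401059, -0.01140657],
       [ 0.84251201, -0.15815419, -0.51493763],
       [-0.50850808,  0.08191706, -0.85715175]]), 't': array([-194.15594909, -389.4864702 , 1299.84061955])}
top {'vertical_fov': 53.077837614701124, 'cx': 321.45004544394567, 'cy': 198.5456824124133, 'R': array([[-0.02345828, -0.99967662,  0.00981676],
       [-0.98945809,  0.0218126 , -0.1431674 ],
       [ 0.14290697, -0.01307174, -0.9896498 ]]), 't': array([ 111.78693884,  524.23050077, 1068.07093648])}
```

View pics/top0.png

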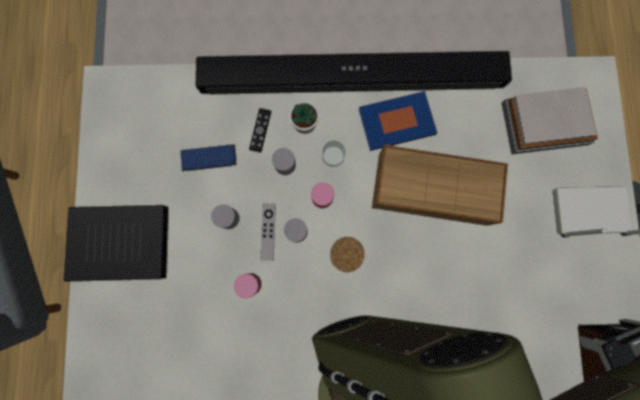

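View pics/scene0.png

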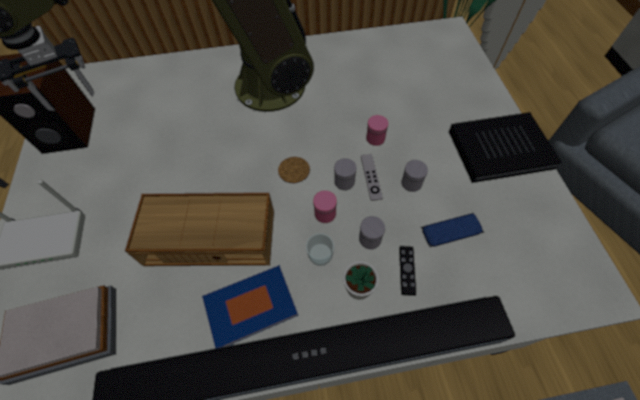

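The top view shows three grey cylinders, at (284,160), (224,216) and (296,230). Two pink look-alikes, at (322,195) and (247,286), are not part of the job. The caddy is at (440,183), with coasters, glass, plant, remotes, case and book around it. The grey ones fit "steel tins", so I'll confirm them in one enlarged crop.

```bash
python3 - <<'E'
import cv2,numpy as np
a=cv2.imread("pics/top0.png")[130:270,175:375]; 
b=cv2.imread("pics/scene0.png")[105:305,270:470]
a=cv2.resize(a,None,fx=4,fy=4,interpolation=cv2.INTER_CUBIC)
cv2.imwrite("pics/cropt.png",a)
c=cv2.imread("pics/top0.png")[135:235,365:515]
d=cv2.imread("pics/scene0.png")[110:260,270:440]
c=cv2.resize(c,(400,267),interpolation=cv2.INTER_CUBIC)
d=cv2.resize(d,(680-280,353),interpolation=cv2.INTER_CUBIC)
h=np.zeros((353,800,3),np.uint8);h[:267,:400]=c;h[:,400:]=d
cv2.imwrite("pics/crop2.png",h)
E
cat > g.py <<'E'
import numpy as np
from cell import cams
def ray(n,u,v,z):
    c=cams.get_calibration(n); f=200/np.tan(np.radians(c["vertical_fov"]/2))
    R=c["R"];d=R.T@np.array([(u-c["cx"])/f,(v-c["cy"])/f,1]);o=-R.T@c["t"]
    return o+d*(z-o[2])/d[2]
def proj(n,X):
    c=cams.get_calibration(n); f=200/np.tan(np.radians(c["vertical_fov"]/2))
    p=c["R"]@np.array(X)+c["t"]; return p[:2]/p[2]*f+[c["cx"],c["cy"]]
E
```

```text
(no output)
```

View pics/cropt.png

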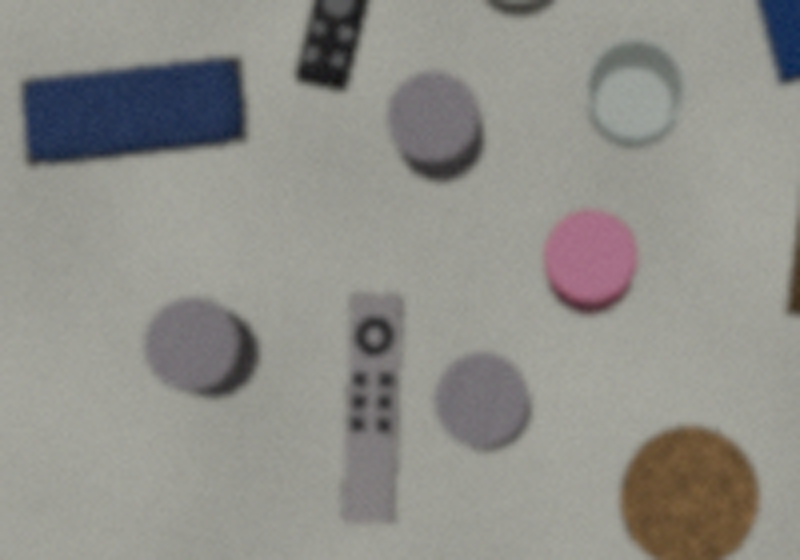

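View pics/crop2.png

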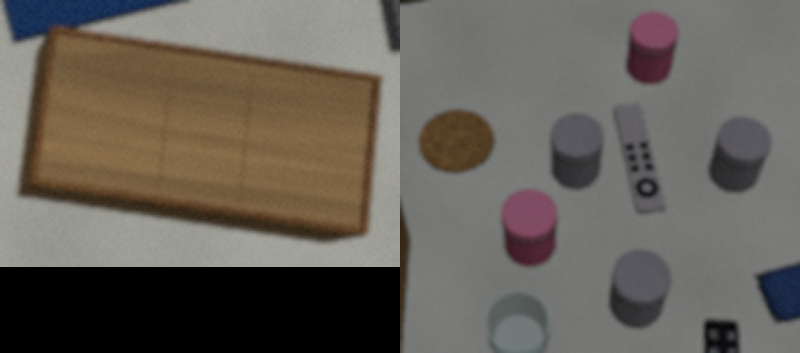

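The crops confirm three plain grey steel tins; the two pink ones are decoys. Lid centres in the top view are A (283.5,159.3), B (223,216.3) and C (295.8,230). Next I'll triangulate them and fit the caddy.

```bash
python3 - <<'E'
from g import *
import cv2
from scipy.optimize import least_squares
for n,t,s in (("A",(283.5,159.3),(372.4,227.3)),("B",(223,216.3),(415.8,169.5)),("C",(295.8,230),(345.6,168.2))):
    print(n,ray("top",*t,75).round(1),ray("scene",*s,75).round(1))
for n,t in (("pinkC",(322.5,194.5)),("pinkB",(247,285))): print(n,ray("top",*t,75).round(1))
print("glass",ray("top",333.5,152,60).round(1),"silver ends",ray("top",269,204,11).round(1),ray("top",267,259,11).round(1),"coaster",ray("top",347.5,254,10).round(1),"plant",ray("top",304,117,90).round(1),"black",ray("top",260,130,14).round(1))
for u,v in ((384.9,146.2),(507.5,163.9),(373.5,206),(501.5,222)): print("caddy",ray("top",u,v,103).round(1))
# fit caddy top by brown mask silhouette of top cam
im=cv2.imread("pics/top0.png"); hsv=cv2.cvtColor(im,cv2.COLOR_BGR2HSV)
m=((hsv[...,1]>70)&(hsv[...,0]<25)).astype(np.uint8); m[:140]=0;m[235:]=0;m[:,:368]=0;m[:,515:]=0
k,l,st,ce=cv2.connectedComponentsWithStats(m);i=1+np.argmax(st[1:,4]);m=(l==i).astype(np.uint8)
def hull(p):
    c,s=np.cos(p[2]),np.sin(p[2])
    P=[proj("top",(p[0]+c*a-s*b,p[1]+s*a+c*b,z)) for a in(-80,80) for b in(-165,165) for z in(0,103)]
    return cv2.convexHull(np.array(P,np.float32))
def cost(p):
    M=np.zeros((400*4,640*4),np.uint8);cv2.fillConvexPoly(M,((hull(p)+.5)*4).astype(np.int32),1)
    return np.abs(cv2.resize(M.astype(np.float32),(640,400),interpolation=cv2.INTER_AREA)-m).sum()
from scipy.optimize import minimize
c0=np.mean([ray("top",u,v,103) for u,v in ((384.9,146.2),(507.5,163.9),(373.5,206),(501.5,222))],0)
r=minimize(cost,[c0[0],c0[1],-.15],method="Nelder-Mead",options=dict(initial_simplex=[[c0[0],c0[1],-.13],[c0[0]+15,c0[1],-.13],[c0[0],c0[1]+15,-.13],[c0[0],c0[1],-.05]]))
print(r.x,r.fun,m.sum())
c,s=np.cos(r.x[2]),np.sin(r.x[2])
for b in (-100,0,100): print(b,(r.x[:2]+[-s*b,c*b]).round(1))
R=cams.get_calibration("top");print("cam",-R["R"].T@R["t"])
E
```

```text
A [630.5 200.3  75. ] [636.9 203.   75. ]
B [479.5 361.4  75. ] [487.7 362.1  75. ]
C [439.  169.8  75. ] [447.8 174.3  75. ]
pinkC [532.   97.3  75. ]
pinkB [300.2 297.6  75. ]
glass [651.9  64.   60. ] silver ends [518.2 247.6  11. ] [365.1 253.8  11. ] coaster [373.5  30.9  10. ] plant [742.9 142.5  90. ] black [733.7 272.1  14. ]
caddy [653.4 -70.6 103. ]
caddy [ 598.7 -392.4  103. ]
caddy [494.7 -33.6 103. ]
caddy [ 445.7 -362.9  103. ]
[ 5.53002992e+02 -2.18162043e+02 -1.67796517e-01] 344.4375 8163
-100 [ 536.3 -316.8]
0 [ 553.  -218.2]
100 [ 569.7 -119.6]
cam [ 368.69165872  114.2775017  1130.97151881]
```

```bash
cat > d.py <<'E'
import sys,numpy as np
from cell import read_state
from scipy.spatial.transform import Rotation as Ro
s=read_state();p=s["eef_pos"];R=Ro.from_euler("xyz",s["eef_rot"]);yaw=s["eef_rot"][2]
print("t",round(s["clock"],2),"pos",p.round(1),"rot",s["eef_rot"].round(3),"gap",round(s["finger_gap"],1),"F",s["wrist_force"].round(2),"q",s["joints"].round(2))
for a in sys.argv[1:]:
    x,y,z,w=map(float,a.split(","))
    d=R.inv().apply(np.array([x,y,z])-p)/1000
    print(a,"->",d.round(3),"turn",round(-np.degrees(w-yaw),1))
E
python3 -m handwheel '[[0.04,-0.04,-0.02,-10],[0.08,-0.09,-0.04,-20],[0.12,-0.14,-0.06,-30],[0.16,-0.185,-0.07,-40],[0.2,-0.23,-0.07,-50]]' 0; python3 d.py 460,215,260,1.4
```

```text
clock: 0.72
eef_pos: [295.4, -235.7, 254.1]
eef_rot: [3.141, -0.0, 1.226]
wrist_force: [1.2, -0.2, -0.1]
finger_gap: 94.2
t 0.72 pos [ 295.4 -235.7  254.1] rot [ 3.141 -0.     1.226] gap 94.2 F [ 1.15 -0.18 -0.11] q [-0.77 -0.15  1.84  0.    1.45 -0.43]
460,215,260,1.4 -> [ 0.48   0.002 -0.006] turn -10.0
```

```bash
python3 -m handwheel '[[0.06,0,-0.006,-10],[0.12,0,-0.006,-10],[0.18,0,-0.006,-10],[0.24,0,-0.006,-10],[0.3,0,-0.006,-10]]' | head -3;  python3 -m handwheel '[[0.06,0,0,0],[0.12,0,0,0],[0.17,0,0,0],[0.17,0,0,0],[0.17,0,0,0]]'; python3 d.py 460,215,260,1.4; python3 - <<'E'
from cell import cams
import cv2
print(cams.get_calibration("wrist"))
im=cams.camera("wrist");cv2.imwrite("pics/w1.png",cv2.cvtColor(im,cv2.COLOR_RGB2BGR))
E
```

```text
clock: 1.35
eef_pos: [397.1, 48.7, 260.3]
eef_rot: [3.14, -0.0, 1.4]
clock: 1.98
eef_pos: [425.8, 215.8, 260.0]
eef_rot: [3.141, 0.0, 1.401]
wrist_force: [-0.6, -0.3, -0.1]
finger_gap: 93.9
t 1.98 pos [425.8 215.8 260. ] rot [3.141 0.    1.401] gap 93.9 F [-0.57 -0.25 -0.13] q [ 0.39  0.08  1.6  -0.    1.46  0.56]
460,215,260,1.4 -> [0.005 0.034 0.   ] turn 0.0
{'vertical_fov': 59.220203732181695, 'cx': 313.9109604098617, 'cy': 194.9836321860193, 'R': array([[ 9.85482964e-01, -1.69771934e-01,  9.04412433e-04],
       [-1.64533331e-01, -9.53733681e-01,  2.51636342e-01],
       [-4.18582198e-02, -2.48132134e-01, -9.67821437e-01]]), 't': array([-383.73321641,  230.46513851,  535.33950863])}
```

View pics/w1.png

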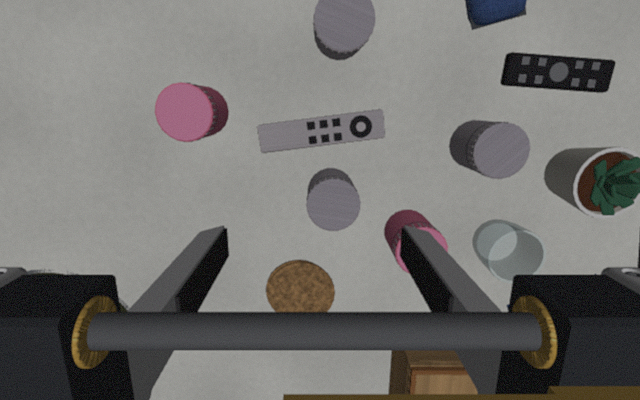

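The wrist view shows all three tins. Lid centres are C (333,204), A (499,150) and B (344,22).

```bash
python3 - <<'E'
from g import *
for n,p in (("A",(499,150)),("B",(344.5,22)),("C",(333.5,203.5)),("pink",(192,112))): print(n,ray("wrist",*p,75).round(1))
print("silver",ray("wrist",260,139,11).round(1),ray("wrist",384,122,11).round(1))
E
```

```text
A [630.7 203.8  75. ]
B [482.9 359.9  75. ]
C [442.3 174.6  75. ]
pink [309.5 300.6  75. ]
silver [364.4 255.8  11. ] [521.9 250.   11. ]
```

```bash
python3 d.py 443,174,34,1.403 633,203,34,1.403 484,361,34,1.403
```

```text
t 2.02 pos [425.9 215.4 260.3] rot [3.141 0.    1.4  ] gap 93.9 F [ 0.41 -0.19  0.44] q [ 0.39  0.08  1.6  -0.    1.46  0.56]
443,174,34,1.403 -> [-0.038  0.024  0.226] turn -0.2
633,203,34,1.403 -> [0.023 0.206 0.226] turn -0.2
484,361,34,1.403 -> [0.153 0.032 0.226] turn -0.2
```

```bash
python3 -m handwheel '[[-0.038,0.024,0.04,0],[-0.038,0.024,0.095,0],[-0.038,0.024,0.15,0],[-0.038,0.024,0.2,0],[-0.038,0.024,0.226,0]]' | tail -5; python3 -m handwheel '[[0,0,0,0],[0,0,0,0],[0,0,0,0],[0,0,0,0]]' 0.5 10; python3 d.py 443,174,34,1.403
```

```text
clock: 2.65
eef_pos: [442.4, 172.3, 32.3]
eef_rot: [-3.141, 0.001, 1.398]
wrist_force: [-0.1, 0.3, -0.4]
finger_gap: 93.7
clock: 3.15
eef_pos: [442.6, 172.4, 33.3]
eef_rot: [-3.141, 0.001, 1.398]
wrist_force: [-4.6, -2.0, 8.7]
finger_gap: 62.0
t 3.15 pos [442.6 172.4  33.3] rot [-3.141e+00  1.000e-03  1.398e+00] gap 62.0 F [-4.61 -2.03  8.7 ] q [ 0.29  0.33  1.87 -0.    0.94  0.47]
443,174,34,1.403 -> [ 0.002  0.    -0.001] turn -0.3
```

```bash
python3 -m handwheel '[[0,0,-0.02,0],[0,0,-0.05,0],[0,0,-0.06,0],[0,0,-0.06,0],[0,0,-0.06,0]]'; for i in 1 2 3 4 5 6; do python3 -m handwheel '[[0,0,0,0]]' | grep force; python3 -c "
from cell import read_state
s=read_state();print(s['wrist_force'].round(2),s['effort'][1:3].round(2),s['finger_gap'].round(1),s['eef_pos'].round(1))"; done
```

```text
clock: 3.78
eef_pos: [442.1, 172.3, 92.3]
eef_rot: [-3.14, 0.001, 1.398]
wrist_force: [-0.1, 0.4, -4.2]
finger_gap: 62.1
wrist_force: [0.6, -0.2, -3.8]
wrist_force: [-0.6, -0.3, -3.5]
wrist_force: [-0.2, -0.7, -4.5]
wrist_force: [0.1, -0.3, -3.1]
wrist_force: [0.1, -1.1, -4.0]
wrist_force: [-0.4, 0.4, -3.7]Traceback (most recent call last):
  File "<string>", line 3, in <module>
    s=read_state();print(s['wrist_force'].round(2),s['effort'][1:3].round(2),s['finger_gap'].round(1),s['eef_pos'].round(1))
                                                                             ^^^^^^^^^^^^^^^^^^^^^
AttributeError: 'float' object has no attribute 'round'
Traceback (most recent call last):
AttributeError: 'float' object has no attribute 'round'
Traceback (most recent call last):
AttributeError: 'float' object has no attribute 'round'
Traceback (most recent call last):
AttributeError: 'float' object has no attribute 'round'
Traceback (most recent call last):
AttributeError: 'float' object has no attribute 'round'
Traceback (most recent call last):
AttributeError: 'float' object has no attribute 'round'
```

C pulls about 3.8 N (0.39 kg). I'll set it back down and heft the others.

```bash
python3 -m handwheel '[[0,0,0.03,0],[0,0,0.05,0],[0,0,0.056,0],[0,0,0.059,0],[0,0,0.059,0]]'; python3 -m handwheel '[[0,0,0,0],[0,0,0,0],[0,0,0,0]]' 0 |tail -2;  python3 -m handwheel '[[0,0,-0.03,0],[0,0,-0.09,0],[0,0,-0.14,0],[0,0,-0.14,0]]'; python3 d.py 633,203,150,1.403 633,203,34,1.403
```

```text
clock: 5.15
eef_pos: [441.3, 172.2, 32.4]
eef_rot: [-3.138, 0.002, 1.398]
wrist_force: [-1.5, -0.1, -0.8]
finger_gap: 62.0
wrist_force: [-0.5, -0.1, 0.4]
finger_gap: 88.8
clock: 6.02
eef_pos: [443.6, 172.8, 176.1]
eef_rot: [3.139, -0.001, 1.398]
wrist_force: [1.0, -0.3, 0.6]
finger_gap: 93.8
t 6.03 pos [443.6 172.8 176.1] rot [ 3.139e+00 -1.000e-03  1.398e+00] gap 93.8 F [ 1.02 -0.28  0.57] q [ 0.29  0.14  1.74 -0.    1.26  0.47]
633,203,150,1.403 -> [0.062 0.181 0.027] turn -0.3
633,203,34,1.403 -> [0.062 0.181 0.143] turn -0.3
```

```bash
python3 -m handwheel '[[0.02,0.058,0,0],[0.04,0.115,0,0],[0.062,0.17,0.02,0],[0.062,0.181,0.05,0],[0.062,0.181,0.05,0]]' ; python3 d.py 633,203,34,1.403
```

```text
clock: 6.65
eef_pos: [631.4, 202.1, 122.3]
eef_rot: [-3.138, 0.002, 1.397]
wrist_force: [0.7, 0.5, 1.0]
finger_gap: 94.3
t 6.65 pos [631.4 202.1 122.3] rot [-3.138e+00  2.000e-03  1.397e+00] gap 94.3 F [0.65 0.48 1.03] q [ 0.25  0.61  1.23 -0.    1.31  0.43]
633,203,34,1.403 -> [0.001 0.002 0.088] turn -0.3
```

```bash
python3 -m handwheel '[[0.001,0.002,0.04,0],[0.001,0.002,0.08,0],[0.001,0.002,0.088,0],[0.001,0.002,0.088,0]]' | grep -E "pos|force"; python3 -m handwheel '[[0,0,0,0],[0,0,0,0],[0,0,0,0],[0,0,0,0]]' 0.5 10;  python3 -m handwheel '[[0,0,-0.02,0],[0,0,-0.05,0],[0,0,-0.06,0],[0,0,-0.06,0],[0,0,-0.06,0]]'; for i in 1 2 3 4 5 6; do python3 -m handwheel '[[0,0,0,0]]' | grep force;done; python3 d.py
```

```text
eef_pos: [633.6, 202.9, 36.1]
wrist_force: [-0.2, 0.3, 0.9]
clock: 7.65
eef_pos: [633.6, 203.0, 36.5]
eef_rot: [-3.14, 0.001, 1.397]
wrist_force: [-1.7, 0.0, 3.0]
finger_gap: 61.9
clock: 8.28
eef_pos: [633.2, 202.8, 95.3]
eef_rot: [-3.138, 0.002, 1.397]
wrist_force: [0.1, 0.3, -2.0]
finger_gap: 62.3
wrist_force: [0.9, 0.4, -1.1]
wrist_force: [-0.3, 0.5, -1.2]
wrist_force: [-0.8, 0.1, -1.3]
wrist_force: [0.0, -0.6, -2.3]
wrist_force: [-0.4, 0.2, -1.5]
wrist_force: [-0.6, 0.1, -1.2]
t 9.03 pos [632.5 202.6  93.1] rot [-3.135e+00  3.000e-03  1.397e+00] gap 62.1 F [-0.57  0.07 -1.18] q [ 0.25  0.64  1.25 -0.    1.26  0.43]
```

A pulls about 1.5 N, so it is light. I'll set it back and heft B.

```bash
python3 -m handwheel '[[0,0,0.03,0],[0,0,0.048,0],[0,0,0.054,0],[0,0,0.057,0],[0,0,0.057,0]]'; python3 -m handwheel '[[0,0,0,0],[0,0,0,0],[0,0,0,0]]' 0 |tail -2;  python3 -m handwheel '[[0,0,-0.03,0],[0,0,-0.09,0],[0,0,-0.12,0],[0,0,-0.12,0]]'; python3 d.py 484,361,120,1.403
```

```text
clock: 9.65
eef_pos: [632.5, 202.6, 36.9]
eef_rot: [-3.136, 0.002, 1.397]
wrist_force: [-0.2, 0.0, -1.7]
finger_gap: 62.4
wrist_force: [-0.2, 0.3, -0.3]
finger_gap: 88.9
clock: 10.52
eef_pos: [634.2, 203.1, 160.0]
eef_rot: [-3.141, 0.0, 1.397]
wrist_force: [0.8, -0.7, 0.3]
finger_gap: 94.1
t 10.53 pos [634.2 203.1 160. ] rot [-3.141  0.     1.397] gap 94.1 F [ 0.77 -0.73  0.27] q [ 0.26  0.58  1.18 -0.    1.38  0.43]
484,361,120,1.403 -> [ 0.13  -0.175  0.04 ] turn -0.3
```

```bash
python3 -m handwheel '[[0.036,-0.048,0,0],[0.072,-0.096,0,0],[0.108,-0.145,0.01,0],[0.13,-0.175,0.04,0],[0.13,-0.175,0.04,0]]' ; python3 d.py 484,361,35,1.403
```

```text
clock: 11.15
eef_pos: [481.3, 362.1, 116.7]
eef_rot: [-3.137, 0.004, 1.401]
wrist_force: [0.1, -0.2, -0.0]
finger_gap: 94.1
t 11.15 pos [481.3 362.1 116.7] rot [-3.137  0.004  1.401] gap 94.1 F [ 0.06 -0.16 -0.02] q [0.58 0.48 1.44 0.   1.23 0.75]
484,361,35,1.403 -> [-0.     0.003  0.082] turn -0.1
```

```bash
python3 -m handwheel '[[0,0.003,0.04,0],[0,0.003,0.075,0],[0,0.003,0.082,0],[0,0.003,0.082,0]]' | grep -E "pos|force"; python3 -m handwheel '[[0,0,0,0],[0,0,0,0],[0,0,0,0],[0,0,0,0]]' 0.5 10;  python3 -m handwheel '[[0,0,-0.02,0],[0,0,-0.05,0],[0,0,-0.06,0],[0,0,-0.06,0],[0,0,-0.06,0]]'; for i in 1 2 3 4 5 6; do python3 -m handwheel '[[0,0,0,0]]' | grep force;done; python3 d.py 520,200,180,1.403 540,-310,180,1.403
```

```text
eef_pos: [484.5, 361.0, 35.3]
wrist_force: [-0.2, -0.3, 0.2]
clock: 12.15
eef_pos: [484.4, 361.2, 35.7]
eef_rot: [-3.137, 0.004, 1.4]
wrist_force: [-2.3, 0.9, 4.7]
finger_gap: 61.3
clock: 12.78
eef_pos: [484.3, 361.0, 94.3]
eef_rot: [-3.136, 0.005, 1.4]
wrist_force: [0.1, 0.8, -2.5]
finger_gap: 61.7
wrist_force: [0.4, 0.3, -1.7]
wrist_force: [-0.6, -0.5, -2.2]
wrist_force: [0.2, 1.1, -2.6]
wrist_force: [-0.0, 0.3, -1.6]
wrist_force: [-0.4, 0.4, -1.7]
wrist_force: [-0.0, 0.3, -1.6]
t 13.53 pos [483.6 360.6  92.2] rot [-3.134  0.007  1.4  ] gap 61.0 F [-0.04  0.29 -1.56] q [0.58 0.51 1.45 0.   1.19 0.75]
520,200,180,1.403 -> [-0.153  0.062 -0.087] turn -0.2
540,-310,180,1.403 -> [-0.652  0.169 -0.085] turn -0.2
```

Forces are B about 1.9 N, A about 1.5 N and C about 3.8 N, so C is the heaviest by roughly 0.19 kg. I'll put B away first, at caddy y = -50.

```bash
python3 -m handwheel '[[0,0,-0.04,0],[-0.01,0.003,-0.09,0],[-0.05,0.015,-0.095,0],[-0.1,0.03,-0.095,0],[-0.15,0.042,-0.095,0]]' - 12 | tail -4; python3 d.py 545,-267,185,1.403
```

```text
eef_pos: [500.4, 204.7, 188.1]
eef_rot: [-3.134, 0.007, 1.4]
wrist_force: [1.1, 0.0, -2.0]
finger_gap: 61.6
t 14.15 pos [500.4 204.7 188.1] rot [-3.134  0.007  1.4  ] gap 61.6 F [ 1.13  0.01 -1.97] q [ 0.32  0.28  1.53 -0.    1.34  0.49]
545,-267,185,1.403 -> [-0.457  0.124  0.005] turn -0.2
```

```bash
python3 -m handwheel '[[-0.05,0.014,0,0],[-0.105,0.028,0,0],[-0.16,0.043,0,0],[-0.21,0.057,0,0],[-0.25,0.068,0,0]]' | tail -4; python3 d.py 545,-267,185,1.403
python3 - <<'E'
from cell import cams
import cv2
from g import proj
import numpy as np
im=cv2.cvtColor(cams.camera("wrist"),cv2.COLOR_RGB2BGR)
c,s=np.cos(-.168),np.sin(-.168)
P=np.array([proj("wrist",(553+c*a-s*b,-217+s*a+c*b,103)) for a,b in((-80,-165),(80,-165),(80,165),(-80,165))])
print(P.round()); cv2.polylines(im,[P.astype(int)],True,(0,0,255),1)
cv2.imwrite("pics/w2.png",im)
E
```

```text
eef_pos: [524.9, -55.3, 189.5]
eef_rot: [-3.135, 0.007, 1.399]
wrist_force: [0.9, 1.1, -2.1]
finger_gap: 61.4
t 14.78 pos [524.9 -55.3 189.5] rot [-3.135  0.007  1.399] gap 61.4 F [ 0.95  1.08 -2.11] q [-0.17  0.25  1.57 -0.01  1.33  0.  ]
545,-267,185,1.403 -> [-0.205  0.056  0.006] turn -0.2
[[291. 477.]
 [441. 478.]
 [476. 175.]
 [282. 176.]]
```

View pics/w2.png

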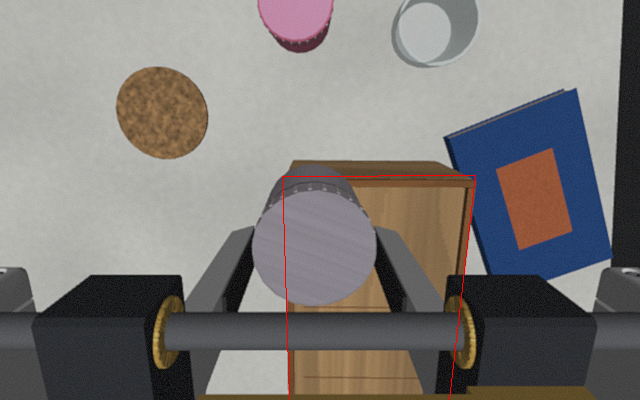

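The overlay of the caddy fit matches the caddy's edges within a few mm, and B sits upright in the jaws. Next I'll place it.

```bash
python3 -m handwheel '[[-0.05,0.014,0,0],[-0.105,0.028,0,0],[-0.16,0.043,0,0],[-0.2,0.055,0.005,0],[-0.205,0.056,0.006,0]]' | tail -4; python3 -m handwheel '[[0,0,0.02,0],[0,0,0.035,0],[0,0,0.043,0],[0,0,0.043,0]]'; python3 d.py 545,-267,131,1.403
```

```text
eef_pos: [544.5, -272.7, 183.9]
eef_rot: [-3.134, 0.008, 1.395]
wrist_force: [0.3, -0.6, -1.6]
finger_gap: 61.5
clock: 15.95
eef_pos: [544.1, -272.6, 140.7]
eef_rot: [-3.133, 0.008, 1.395]
wrist_force: [-0.3, 0.0, -1.8]
finger_gap: 61.0
t 15.95 pos [ 544.1 -272.6  140.7] rot [-3.133  0.008  1.395] gap 61.0 F [-0.34  0.   -1.76] q [-0.52  0.47  1.39 -0.01  1.29 -0.34]
545,-267,131,1.403 -> [0.006 0.    0.01 ] turn -0.4
```

```bash
python3 -m handwheel '[[0,0,0.005,0],[0,0,0.0085,0],[0,0,0.0085,0]]' |grep -E "pos|force"; for i in 1 2 3 ; do python3 -m handwheel '[[0,0,0.001,0],[0,0,0.001,0]]' |grep -E "pos|force"; done
```

```text
eef_pos: [544.0, -272.6, 132.0]
wrist_force: [-0.4, -0.0, -1.5]
eef_pos: [544.1, -272.6, 131.5]
wrist_force: [-1.2, 1.0, 3.2]
eef_pos: [544.2, -272.5, 131.4]
wrist_force: [-3.5, 2.4, 7.9]
eef_pos: [544.2, -272.5, 131.4]
wrist_force: [-3.6, 3.4, 8.8]
```

Contact is made at 131.5, so I'll release.

```bash
python3 -m handwheel '[[0,0,-0.001,0],[0,0,-0.001,0]]' |grep -E "pos|force"; python3 -m handwheel '[[0,0,0,0],[0,0,0,0],[0,0,0,0],[0,0,0,0]]' 0 |tail -2;  python3 -m handwheel '[[0,0,-0.02,0],[0,0,-0.06,0],[0,0,-0.1,0],[0,0,-0.1,0]]'; python3 d.py 633,203,200,1.403
```

```text
eef_pos: [544.2, -272.5, 132.3]
wrist_force: [0.3, -0.2, -2.3]
wrist_force: [0.6, -0.3, -0.0]
finger_gap: 93.7
clock: 18.32
eef_pos: [546.0, -272.3, 235.6]
eef_rot: [-3.14, 0.01, 1.395]
wrist_force: [0.4, 0.2, 0.0]
finger_gap: 94.2
t 18.32 pos [ 546.  -272.3  235.6] rot [-3.14   0.01   1.395] gap 94.2 F [0.43 0.23 0.03] q [-0.52  0.4   1.26 -0.01  1.47 -0.34]
633,203,200,1.403 -> [0.484 0.003 0.031] turn -0.4
```

```bash
python3 -m handwheel '[[0.05,0,0,0],[0.11,0,0,0],[0.17,0,0,0],[0.23,0,0.01,0],[0.29,0.001,0.02,0]]' | grep pos; python3 d.py 633,203,150,1.403
```

```text
eef_pos: [597.3, 14.8, 211.5]
t 18.95 pos [597.3  14.8 211.5] rot [-3.139  0.01   1.395] gap 94.2 F [ 0.05 -1.02 -0.4 ] q [-0.03  0.39  1.33 -0.01  1.42  0.15]
633,203,150,1.403 -> [0.192 0.002 0.06 ] turn -0.4
```

```bash
python3 -m handwheel '[[0.055,0,0.01,0],[0.115,0,0.02,0],[0.17,0.002,0.04,0],[0.192,0.002,0.07,0],[0.192,0.002,0.09,0]]' | grep pos; python3 d.py 633,203,36,1.403
```

```text
eef_pos: [631.3, 204.2, 116.4]
t 19.57 pos [631.3 204.2 116.4] rot [-3.136  0.011  1.398] gap 94.3 F [-0.61 -0.17 -0.65] q [ 0.26  0.62  1.22 -0.01  1.31  0.44]
633,203,36,1.403 -> [-0.     0.002  0.08 ] turn -0.3
```

```bash
python3 -m handwheel '[[0,0.002,0.04,0],[0,0.002,0.074,0],[0,0.002,0.08,0],[0,0.002,0.08,0]]' | grep -E "pos|force"; python3 -m handwheel '[[0,0,0,0],[0,0,0,0],[0,0,0,0],[0,0,0,0]]' 0.5 12;  python3 -m handwheel '[[0,0,-0.02,0],[0,0,-0.06,0],[0,0,-0.11,0],[0,0,-0.15,0],[0,0,-0.15,0]]'; python3 d.py 565,-149,187,1.403
```

```text
eef_pos: [632.9, 203.1, 36.8]
wrist_force: [-0.5, 0.4, -0.1]
clock: 20.58
eef_pos: [633.0, 203.2, 37.3]
eef_rot: [-3.137, 0.011, 1.398]
wrist_force: [-1.1, -1.0, 3.0]
finger_gap: 62.2
clock: 21.2
eef_pos: [635.2, 205.0, 192.2]
eef_rot: [3.14, 0.008, 1.398]
wrist_force: [0.7, 0.1, -2.5]
finger_gap: 62.3
t 21.2 pos [635.2 205.  192.2] rot [3.14  0.008 1.398] gap 62.3 F [ 0.66  0.06 -2.47] q [ 0.26  0.57  1.12 -0.01  1.45  0.44]
565,-149,187,1.403 -> [-0.361 -0.008  0.008] turn -0.3
```

```bash
python3 -m handwheel '[[-0.04,-0.001,0,0],[-0.09,-0.002,0,0],[-0.145,-0.003,0,0],[-0.195,-0.004,0,0],[-0.235,-0.005,0,0]]' | tail -4;python3 -m handwheel '[[-0.04,-0.001,0,0],[-0.08,-0.002,0,0],[-0.11,-0.003,0,0],[-0.12,-0.003,0,0],[-0.12,-0.003,0,0]]' | tail -4; python3 d.py 565,-149,142,1.403
```

```text
eef_pos: [588.7, -27.4, 193.5]
eef_rot: [3.141, 0.008, 1.397]
wrist_force: [0.4, -0.6, -1.8]
finger_gap: 61.9
eef_pos: [564.8, -144.9, 194.1]
eef_rot: [-3.141, 0.008, 1.396]
wrist_force: [0.3, 0.6, -1.8]
finger_gap: 61.8
t 22.45 pos [ 564.8 -144.9  194.1] rot [-3.141  0.008  1.396] gap 61.8 F [ 0.29  0.64 -1.79] q [-0.31  0.37  1.41 -0.01  1.37 -0.13]
565,-149,142,1.403 -> [-0.004  0.001  0.052] turn -0.4
```

```bash
python3 -m handwheel '[[-0.002,0,0.02,0],[-0.004,0,0.04,0],[-0.004,0,0.054,0],[-0.004,0,0.059,0],[-0.004,0,0.059,0]]' |grep -E "pos|force"; for i in 1 2 ; do python3 -m handwheel '[[0,0,0.001,0],[0,0,0.001,0]]' |grep -E "pos|force"; done
```

```text
eef_pos: [564.2, -149.0, 135.3]
wrist_force: [0.1, -0.4, -0.9]
eef_pos: [564.4, -149.0, 134.7]
wrist_force: [-0.6, 0.1, -1.9]
eef_pos: [564.4, -149.1, 133.7]
wrist_force: [-0.5, 0.1, -1.0]
```

```bash
for i in 1 2 ; do python3 -m handwheel '[[0,0,0.001,0],[0,0,0.001,0]]' |grep -E "pos|force"; done
```

```text
eef_pos: [564.4, -149.1, 132.7]
wrist_force: [1.0, -0.7, -1.2]
eef_pos: [564.5, -149.1, 132.3]
wrist_force: [0.4, 0.6, 4.1]
```

Contact again, so I'll release, back off and go to C.

```bash
python3 -m handwheel '[[0,0,0,0],[0,0,0,0],[0,0,0,0],[0,0,0,0]]' 0 |tail -2;  python3 -m handwheel '[[0,0,-0.02,0],[0,0,-0.06,0],[0,0,-0.1,0],[0,0,-0.1,0]]'; python3 d.py 443,173,170,1.403
```

```text
wrist_force: [0.9, 0.2, -0.4]
finger_gap: 93.5
clock: 25.08
eef_pos: [565.6, -148.5, 235.3]
eef_rot: [3.135, 0.009, 1.397]
wrist_force: [-0.4, -0.6, -1.4]
finger_gap: 93.7
t 25.07 pos [ 565.6 -148.5  235.3] rot [3.135 0.009 1.397] gap 93.7 F [-0.44 -0.56 -1.42] q [-0.32  0.34  1.35 -0.01  1.45 -0.14]
443,173,170,1.403 -> [ 0.296 -0.177  0.062] turn -0.4
```

```bash
python3 -m handwheel '[[0.045,-0.027,0,0],[0.095,-0.056,0,0],[0.145,-0.086,0,0],[0.195,-0.116,0.01,0],[0.24,-0.143,0.03,0]]' |grep pos;  python3 -m handwheel '[[0.04,-0.025,0.02,0],[0.056,-0.034,0.03,0],[0.056,-0.034,0.03,0]]' |grep pos; python3 d.py 442.5,173,34,1.403;  python3 - <<'E'
from cell import cams
import cv2,numpy as np
im=cams.camera("wrist");a=cv2.cvtColor(im,cv2.COLOR_RGB2BGR)
b=cv2.cvtColor(cams.camera("scene"),cv2.COLOR_RGB2BGR)
h=np.zeros((400+200,640,3),np.uint8);h[:400]=b;h[400:,:320]=cv2.resize(a,(320,200));h[400:,320:]=cv2.resize(cv2.cvtColor(cams.camera("top"),cv2.COLOR_RGB2BGR),(320,200))
cv2.imwrite("pics/m3.png",h)
E
```

```text
eef_pos: [465.5, 113.9, 201.6]
eef_pos: [440.9, 175.2, 169.7]
t 26.07 pos [440.9 175.2 169.7] rot [3.137 0.01  1.399] gap 94.0 F [-0.17 -0.04  0.14] q [ 0.31  0.14  1.74 -0.01  1.25  0.48]
442.5,173,34,1.403 -> [-0.001  0.001  0.136] turn -0.2
```

View pics/m3.png

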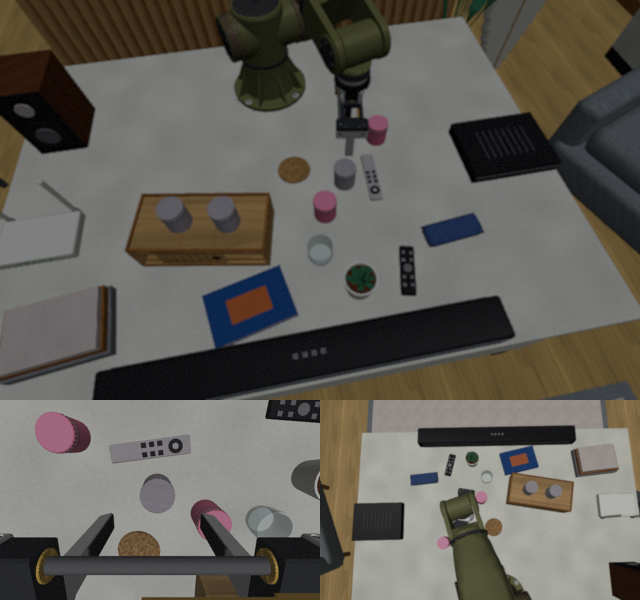

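Both light tins stand upright on the caddy, at scene pixels (174,213) and (223,213). C is at scene pixel (345,173) under the gripper, and nothing else has moved. Now I'll take C and lift it.

```bash
python3 -m handwheel '[[0,0,0.05,0],[0,0,0.09,0],[0,0,0.125,0],[0,0,0.136,0],[0,0,0.136,0]]' | grep -E "pos|force"; python3 -m handwheel '[[0,0,0,0],[0,0,0,0],[0,0,0,0],[0,0,0,0]]' 0.5 14;  python3 -m handwheel '[[0,0,-0.02,0],[0,0,-0.06,0],[0,0,-0.11,0],[0,0,-0.16,0],[0,0,-0.2,0]]'; python3 d.py 442.5,173,330,1.403
```

```text
eef_pos: [443.4, 172.2, 35.5]
wrist_force: [-0.1, -0.2, -0.2]
clock: 27.35
eef_pos: [443.3, 172.3, 35.9]
eef_rot: [3.135, 0.009, 1.395]
wrist_force: [-3.7, 0.2, 5.6]
finger_gap: 61.7
clock: 27.98
eef_pos: [442.1, 174.2, 237.6]
eef_rot: [3.134, 0.008, 1.395]
wrist_force: [0.4, 0.7, -4.6]
finger_gap: 62.0
t 27.98 pos [442.1 174.2 237.6] rot [3.134 0.008 1.395] gap 62.0 F [ 0.38  0.72 -4.63] q [ 0.31  0.09  1.64 -0.01  1.4   0.48]
442.5,173,330,1.403 -> [-0.002  0.001 -0.092] turn -0.4
```

```bash
python3 -m handwheel '[[0,0,-0.03,0],[0,0,-0.07,0],[0,0,-0.1,0],[0,0,-0.11,0],[0,0,-0.11,0]]' | grep -E "pos|force"; for i in 1 2 3; do python3 -m handwheel '[[0,0,0,0],[0,0,0,0],[0,0,0,0]]'|grep -E "pos|force"; done; python3 d.py; python3 - <<'E'
from cell import cams,read_state
import cv2,numpy as np
a=cv2.cvtColor(cams.camera("wrist"),cv2.COLOR_RGB2BGR)
b=cv2.cvtColor(cams.camera("scene"),cv2.COLOR_RGB2BGR)
h=np.zeros((600,640,3),np.uint8);h[:400]=b;h[400:,:320]=cv2.resize(a,(320,200));h[400:,320:]=cv2.resize(cv2.cvtColor(cams.camera("top"),cv2.COLOR_RGB2BGR),(320,200))
cv2.imwrite("pics/m4.png",h);print(read_state()["qd"].round(3))
E
```

```text
eef_pos: [441.4, 175.3, 346.9]
wrist_force: [-0.6, 0.3, -3.4]
eef_pos: [441.4, 175.3, 346.4]
wrist_force: [-0.7, -0.2, -3.2]
eef_pos: [441.4, 175.3, 346.4]
wrist_force: [-0.2, 0.0, -4.5]
eef_pos: [441.3, 175.3, 346.4]
wrist_force: [0.9, 0.5, -3.8]
t 29.73 pos [441.3 175.3 346.4] rot [3.135 0.009 1.395] gap 62.0 F [ 0.95  0.5  -3.76] q [ 0.31  0.06  1.44 -0.01  1.65  0.48]
[-0.002 -0.001 -0.001 -0.    -0.     0.001]
```

View pics/m4.png

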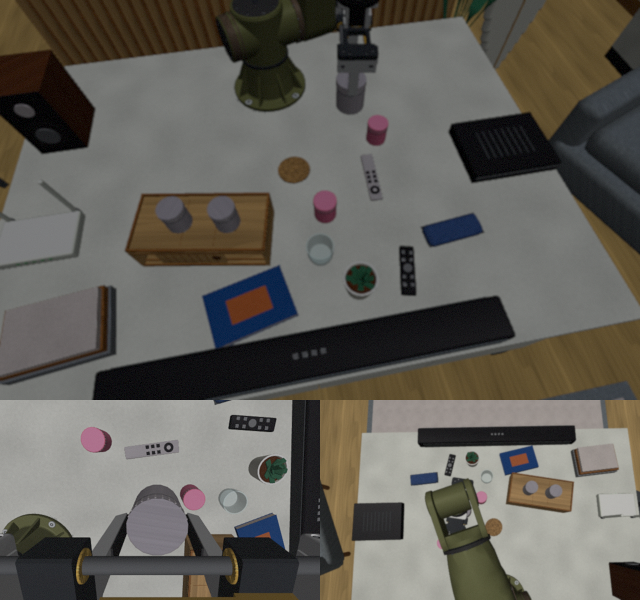

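The heaviest tin is held upright and still, at scene pixel (350,92). The two lighter ones stand on the caddy and the other things are where they were.

```bash
python3 -c "
from cell import manip; print(manip.sign_off())"
```

```text
the job is handed in; nothing more can be done
None
```

The job is done and handed in at about 30 s. I hefted all three tins, put the two lighter ones on the caddy, and finished holding the heaviest.

- **Hefting:** each tin was lifted where it stood and set back down, except the third, which I carried straight to the caddy. The pulls were about 3.8 N for the tin near (443, 173), 1.5 N for the one near (633, 203) and 1.9 N for the one near (484, 361). The first is heaviest by about 0.19 kg, well beyond the sensor noise of around 0.5 N.
- **Placing:** the two light tins stand upright on the caddy top, about 125 mm apart. I lowered each one to contact. The first was raised about 1 mm again just before release, so it may have dropped by a fraction of a millimetre. The second was released in contact.
- **Final checks:** the heaviest tin is gripped at 62 mm and tilted about 0.01 rad. Its base is about 310 mm up, roughly 140 mm above the other lids, and joint speeds are about zero. The wrist force was still about 3.8 N. The last pictures show the remotes, pink look-alikes and other items where they were.
- **Disagreements:** the top and scene cameras differed by up to about 9 mm on the tin positions. I used the wrist camera to settle it, and every grasp centred cleanly.

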